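Run a vial rack down the weighing lane

TASK

Weigh the rack of vials: with the fingertips, push the wooden rack off the infeed deck and down the lane between the two blue guide rails until it stands wholly on the dark weigh plate. Push gently and keep rack and vials down and upright, nothing pinched or lifted, and let neither the rack nor the robot touch a rail, since a rub upsets the scale's zero. Then, with the rack standing free, press the green key on the console fully down and let it come up again; leave the brass check weight and the other things on the bench alone.

Things in the scene. Friction and masses are not known exactly. Their poses are not given: they have to be found in the camera images.
- station: Low grey weighing station, fixed. Origin on the bench under the weigh plate's centre; the lane runs along its y: infeed deck at +y, travel to -y. All running surfaces are flush, 30 mm above the bench. Frame x -85 to 85, y -150 to 360 mm. White console on its -x side: x -157 to -83, y -120 to 60 mm, 36 mm high, black display hood to 50 mm
- infeed_deck: bare steel infeed deck, 170 mm wide, from y = 101 to 358 mm in the station's frame, top 30 mm above the bench; same origin and axes as the station
- weigh_plate: dark steel weigh plate, 70 mm wide (x) by 194 mm long (y -97 to 97 mm in the station's frame), top 30 mm above the bench; same origin and axes as the station; sinks under 1 mm when loaded
- rail_near: fixed blue guide rail on the console's side, 7 mm thick, top 48 mm above the bench; frame as the station's. Inner face at x = -37 mm, straight from y = -150 to 135 mm, then a short flare outward to x = -57 mm (its outer corner) at y = 166 mm, the lane's mouth
- rail_far: the same rail mirrored: inner face at x = +37 mm, so the lane is 74 mm wide; frame as the station's
- rack: open beech rack, 56 wide (its x), 150 long over its end boards (its y), 45 mm tall, 0.11 to 0.23 kg; origin at its underside's centre. Starts on the infeed deck before the lane's mouth, aside and askew. Ends: solid boards, full width and height. Long sides: base board to 9 mm height (28 mm from the middle) and a bar 33 to 43 mm up (27 mm from the middle), open between
- vial_1: clear round vial with a red cap, 27 mm across, 66 mm tall, standing loose in the rack; origin at the centre of its underside, z along it
- vial_2: clear round vial with a black cap, 27 mm across, 66 mm tall, standing loose in the rack; origin at the centre of its underside, z along it
- vial_3: clear round vial with a green cap, 27 mm across, 66 mm tall, standing loose in the rack; origin at the centre of its underside, z along it
- vial_4: clear round vial with a black cap, 27 mm across, 66 mm tall, standing loose in the rack; origin at the centre of its underside, z along it
- start_key (a joint): round green push key on the console: 0 up, 0.005 m fully down, spring-loaded, about 4 N to press down; comes up when let go
- start_key_top (a point): centre of the green key's top face; key 26 mm across; pressed straight down
- check_weight: brass 100 g check weight with a knob, 25 mm across, 34 mm tall, standing on the far side of the frame behind the far rail; to be left alone; origin at the centre of its underside
- label_roll: white label roll, 62 mm across, 25 mm tall, on the bench left of the station; to be left alone; origin at the centre of its underside
- sample_cup: small metal cup, 52 mm across, 22 mm tall, on the bench right of the station; to be left alone; origin at the centre of its underside
- beaker: clear beaker, 68 mm across, 90 mm tall, on the bench at the far right of the station; to be left alone; origin at the centre of its underside

How it is judged:
By the outcome, as a careful person would: the job done as asked, in the order asked, and still so for the second after the job is handed in, with the robot touching nothing.
It also fails if it takes over 72 s, if anything falls off the work surface, if the arm or the gripper's body presses on something with over 40 N, if the wrist force passes 120 N, or if a joint passes its speed limit or range.

ROBOT

A 6-joint arm with a two-finger parallel gripper is mounted at the origin on a cart in front of the work surface, level with it; the furniture and walls round the work are solid. World frame = base frame: x ahead of the robot, y to its left, z up, the work surface at z = 0. Lengths are in m, angles in rad, forces in N, time in s.
With the tool pointing down it reaches from about 0.25 to 0.775 m from the base axis. Payload 8.9 kg.
Tool frame: the origin (TCP) lies at the very end of the fingers, on their centre line; the grasp point (between the pads) lies 19 mm behind it (arm.grasp_offset is the distance from the TCP to the grasp point, in m); z points along the fingers, y is the direction in which the jaws open and shut (so a half turn about z gives the same grasp; the last joint's range is limited). The gripper opens to 85 mm and grips with 20 to 120 N. Pads are 22 mm wide; open, the fingers measure 114 mm over their backs; the gripper's body (76 mm by 85 mm) begins 54 mm behind the grasp point. The pads swing forward as they close: fully open they stand 13 mm farther back than shut.
Start: joints at [-1.408, 0.291, -0.153, 1.127, 0, 1.431], TCP at [0.156, -0.501, 0.231] pointing down, gripper open.
Joint ranges: [-2.52, 2.52], [-0.91, 1.74], [-1.3, 1.37], [-1.96, 2.02], [-1.52, 1.47], [-3.14, 3.14]. Speed limits (rad/s): [2.22, 2.22, 2.79, 3.14, 3.14, 3.14].

INTERFACE

Orientations are given as a rotation vector (axis times angle).
In Python, from workcell import arm, eyes, job gives the robot as it stands. The module is installed in compiled form; this text tells all that it offers.
- The arm moves only by the shell command python3 -m jog 'ROWS' [OPENING] [FORCE]. ROWS is JSON, one flat list of numbers, 6 for each row, row after row: the shift along the world's x, y, z each as a share of 15 cm, from -1 to 1, then the turn, a rotation vector about the world's x, y, z each as a share of 90 degrees, from -1 to 1. A call has 1 to 12 rows; each row is the pose to reach, as a shift and turn from the pose commanded when the call began; what a row does not reach only later rows make up. A row lasts 1/10 s, in which the tool goes at most 50 mm and 8.59 degrees, less where a joint would pass 70% of its speed; a pose out of reach is approached as far as the arm can. A call with a number of a shift or a turn outside -1 to 1 is refused whole. A call with a gripper value outside its range is refused whole. OPENING is the opening, from -1 (shut) to 1 (fully open), set as the call begins (- or left out, the last holds). The fingers move at their own pace and stop on an object; FORCE is the grip in N (left out, the last holds). Time passes only in rows, so rows that repeat a pose let the fingers close. It gives the time, the measured TCP pose, the force and the opening at its end, in the units of the state.
- arm.read_state(): the state, without advancing time (a new reading comes with each control period).
- eyes.camera(name): name is "scene" or "top" or "wrist"; returns (picture, depth): 400x640x3 uint8, red, green, blue; 400x640 float32, m along the optical axis (not along the pixel's ray), 0 where there is no reading.
- eyes.camera_params(name): a dict with "vfov" (degrees; the focal length in pixels is half the picture's height over the tangent of half this angle, whatever the lens; pixels are square), "cx", "cy" (the principal point, pixels), "extrinsics" (4x4, takes a point from world to camera coordinates). Camera axes: x right, y down, z forward; pixel columns grow to the right and rows downward; lengths in m; the calibration is good to about 2 mm. A picture is of the moment at which its call begins: read the wrist's pose just before it. camera_params takes no time and is no camera call; for the wrist camera it gives the pose at the moment of the call.
- job.close_job(): hands the job in, once; it reports no verdict.
The state is a dict: "time_s": time; "q": joint angles; "qvel": joint speeds; "effort": joint torques, N m; "eef_pos": TCP position; "orientation": TCP orientation; "ft_force": force on the tool from outside, world axes, zero at the start; "torque": the same for the moment, N m; "finger_gap": finger opening in m.
Only numpy, scipy, OpenCV 4.12 (cv2) and the standard library are available. Lean on these libraries where they do the work, as an engineer would, in place of code of your own. Each camera call takes 0.05 s, during which the arm holds its last target.

## Working session

There is one attempt and no reset: what is moved stays moved. The work goes in short steps, Python scripts to look and compute and a shell command to move; the robot and the scene stay as the last step left them, time stands still between calls to the robot, and variables do not carry over. Pictures are saved under pics/ and viewed, and the job is handed in when it is done.

```bash
mkdir -p pics; ls; cat > h.py <<'E'
import numpy as np, cv2
from workcell import arm, eyes, job
def cap(n,tag):
    p=eyes.camera_params(n); im,d=eyes.camera(n)
    np.savez(f'pics/{tag}.npz',im=im,d=d,E=p['extrinsics'],v=p['vfov'],cx=p['cx'],cy=p['cy'])
    cv2.imwrite(f'pics/{tag}.png',im[:,:,::-1]); return im,d,p
def world(tag):
    z=np.load(f'pics/{tag}.npz'); d=z['d']; f=200/np.tan(np.radians(float(z['v']))/2)
    v,u=np.mgrid[:400,:640]; P=np.stack([(u-z['cx'])/f*d,(v-z['cy'])/f*d,d],-1)
    E=z['E']; W=(P-E[:3,3])@E[:3,:3]; W[d==0]=np.nan
    return z['im'],W
E
python3 - <<'E'
from h import *
for n in('top','scene'): cap(n,n+'0'); p=eyes.camera_params(n); print(p['vfov'],p['cx'],p['cy'],p['extrinsics'])
s=arm.read_state(); print(s)
E
```

```text
pics
53.09703862164989 317.33185471234674 199.86425513433306 [[-0.00436502 -0.99993757  0.01028571  0.04142692]
 [-0.99580189  0.00340606 -0.09147127  0.59915987]
 [ 0.09143053 -0.01064181 -0.99575459  1.26502788]
 [ 0.          0.          0.          1.        ]]
45.55258742112054 310.51617910015045 204.07086815940244 [[-0.29816774 -0.95447587 -0.00847451  0.22512146]
 [-0.54655731  0.17800379 -0.81828464  0.36859849]
 [ 0.78254144 -0.23935428 -0.57475075  1.3499367 ]
 [ 0.          0.          0.          1.        ]]
{'time_s': 0.1, 'q': array([-1.40830068e+00,  2.91222077e-01, -1.54048771e-01,  1.12671318e+00,
        1.94000924e-05,  1.43148392e+00]), 'qvel': array([-0.00238201, -0.00083382,  0.00200996, -0.00118066,  0.00074453,
       -0.00066332]), 'effort': array([ 1.32620633e-03, -5.37979388e+01,  3.31918216e+01,  9.30127309e-03,
       -1.43689776e-04,  5.77316243e-06]), 'eef_pos': array([ 0.15599325, -0.5008732 ,  0.23079149]), 'orientation': array([-3.10471593e+00, -4.72103145e-01, -8.84300634e-06]), 'ft_force': array([-0.45162937,  0.02559599, -0.36099736]), 'torque': array([-0.03971164,  0.02154551, -0.00189024]), 'finger_gap': 0.08543608848561565}
```

View pics/top0.png

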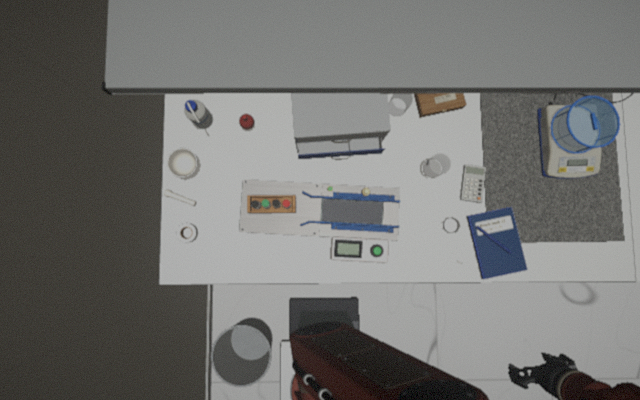

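View pics/scene0.png

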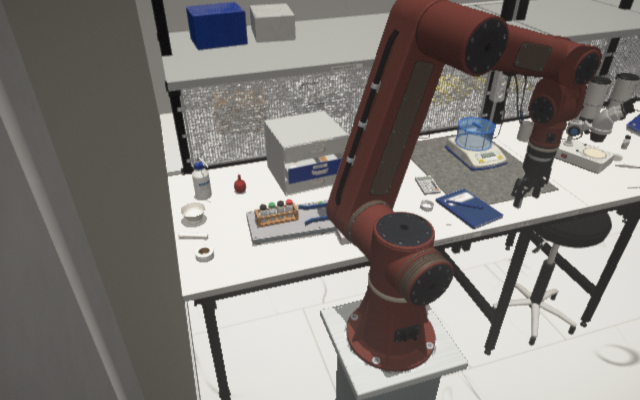

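```bash
python3 - <<'E'
from h import *
im,W=world('top0')
for u,v in [(242,181),(240,233),(399,187),(398,237),(322,200),(383,200),(383,222),(322,222),(249,196),(296,196),(296,212),(249,212),(377,251),(303,193),(303,222),(255,204),(287,204),(365,192),(188,232),(450,225),(433,165),(340,150),(320,130)]: print((u,v),W[v,u].round(3))
c=im[170:270,230:410]; cv2.imwrite('pics/top0z.png',cv2.resize(c,None,fx=4.4,fy=4.4,interpolation=cv2.INTER_CUBIC)[:,:,::-1])
p=eyes.camera_params('wrist');print(p)
E
```

```text
(242, 181) [0.665 0.287 0.   ]
(240, 233) [ 0.494  0.293 -0.006]
(399, 187) [ 0.644 -0.233 -0.005]
(398, 237) [ 0.479 -0.225 -0.002]
(322, 200) [0.599 0.024 0.028]
(383, 200) [ 0.596 -0.169  0.049]
(383, 222) [ 0.527 -0.171  0.032]
(322, 222) [0.527 0.025 0.051]
(249, 196) [0.607 0.251 0.078]
(296, 196) [0.612 0.108 0.032]
(296, 212) [0.56  0.108 0.031]
(249, 212) [0.558 0.252 0.071]
(377, 251) [ 0.436 -0.146  0.058]
(303, 193) [0.621 0.085 0.038]
(303, 222) [0.528 0.085 0.033]
(255, 204) [0.58  0.228 0.107]
(287, 204) [0.58  0.132 0.105]
(365, 192) [ 0.621 -0.111  0.061]
(188, 232) [ 0.498  0.461 -0.001]
(450, 225) [ 0.517 -0.397 -0.001]
(433, 165) [ 0.717 -0.348 -0.001]
(340, 150) [ 0.75  -0.032  0.085]
(320, 130) [0.775 0.033 0.23 ]
{'vfov': 63.51922037008109, 'cx': 323.9987788709299, 'cy': 195.53729919351989, 'extrinsics': array([[ 0.29640455, -0.95505726, -0.0031588 , -0.52449847],
       [-0.90960188, -0.28330253,  0.30391462, -0.03960637],
       [-0.29115076, -0.08720843, -0.95269403,  0.38084908],
       [ 0.        ,  0.        ,  0.        ,  1.        ]])}
```

View pics/top0z.png

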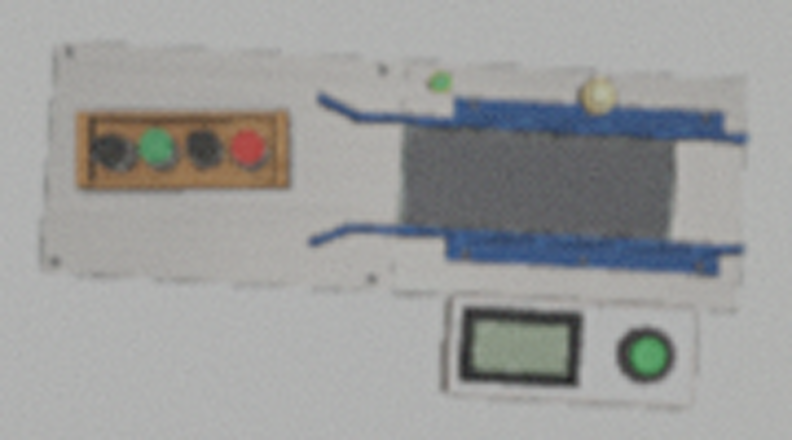

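```bash
python3 - <<'E'
from h import *
from scipy.spatial.transform import Rotation as R
s=arm.read_state();p=eyes.camera_params('wrist');E=p['extrinsics'];c=-E[:3,:3].T@E[:3,3]
T=R.from_rotvec(s['orientation']).as_matrix();print(T.round(3));print('cam in tool',T.T@(c-s['eef_pos']),'axes in tool',(E[:3,:3]@T).round(3))
E
```

```text
[[ 0.955  0.297 -0.   ]
 [ 0.297 -0.955  0.001]
 [ 0.    -0.001 -1.   ]]
cam in tool [ 0.07751709  0.00097881 -0.14240831] axes in tool [[-0.001  1.     0.002]
 [-0.953 -0.    -0.304]
 [-0.304 -0.002  0.953]]
```

```bash
python3 -c "
from h import *
im,W=world('top0')
for u in (200,300,400): print(W[88,u],W[50,u])"
python3 -m jog '[0.2,0.25,0.15,0,0,-0.05,0.4,0.5,0.3,0,0,-0.1,0.6,0.75,0.4,0,0,-0.15,0.8,1,0.45,0,0,-0.192]' && python3 -m jog '[0.2,0.25,0,0,0,0,0.4,0.5,0,0,0,0,0.6,0.75,0,0,0,0,0.8,1,0,0,0,0]'
```

```text
[0.78554733 0.28380796 0.5155676 ] [0.86720953 0.28602059 0.51419215]
[0.78671168 0.07903219 0.5122729 ] [0.86769121 0.0789606  0.51345237]
[ 0.78738    -0.12823842  0.51027692] [ 0.86810843 -0.12956299  0.5128479 ]
time_s: 0.5
eef_pos: [0.2739, -0.354, 0.299]
orientation: [3.14, -0.006, 0.001]
ft_force: [0.9, -0.6, 0.2]
finger_gap: 0.0853
time_s: 0.9
eef_pos: [0.3938, -0.2032, 0.2979]
orientation: [3.142, 0.0, 0.0]
ft_force: [1.2, -0.8, -0.4]
finger_gap: 0.0859
```

```bash

python3 -m jog '[0.16,0.2,0,0,0,0,0.32,0.4,0,0,0,0,0.48,0.6,0,0,0,0,0.65,0.81,0,0,0,0]' >/dev/null && python3 -m jog '[0.2,0.25,0,0,0,0,0.4,0.5,0,0,0,0,0.55,0.7,0,0,0,0,0.65,0.81,0,0,0,0,0.65,0.81,0,0,0,0,0.65,0.81,0,0,0,0,0.65,0.81,0,0,0,0]'
python3 -c "
from h import *
cap('wrist','w1')"
```

```text
time_s: 2.0
eef_pos: [0.5875, 0.0372, 0.2979]
orientation: [3.141, -0.001, -0.001]
ft_force: [-0.7, -0.4, -0.5]
finger_gap: 0.0853
```

View pics/w1.png

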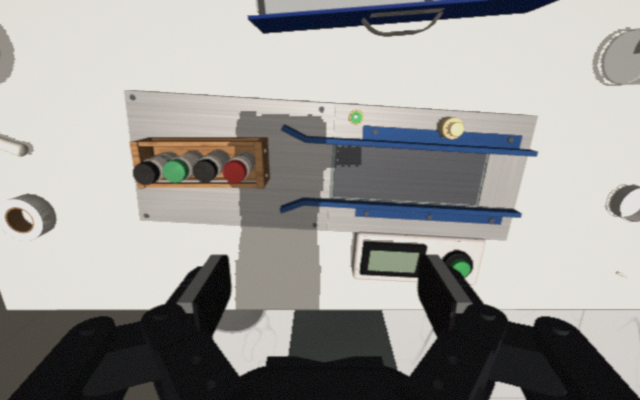

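```bash
python3 - <<'E'
from h import *
im,W=world('w1')
hsv=cv2.cvtColor(im,cv2.COLOR_RGB2HSV)
for u,v in [(180,118),(400,170),(265,150),(450,108)]: print((u,v),W[v,u],hsv[v,u])
z=W[...,2]
blue=(hsv[...,0]>95)&(hsv[...,0]<125)&(hsv[...,1]>120)
reg=np.zeros_like(blue); reg[115:225,275:545]=1
b=blue&reg
print('rail z hist',np.histogram(z[b],bins=np.arange(.02,.06,.004)))
# per-rail edges on z~48 plane
for lo,hi in((115,165),(190,225)):
    m=np.zeros_like(b);m[lo:hi]=b[lo:hi]; t=m&(z>.043)&(z<.053)
    P=W[t]; print(t.sum(),P.min(0),P.max(0))
    Q=P[(P[:,1]<0.03)&(P[:,1]>-.2)]; k=np.polyfit(Q[:,1],Q[:,0],1); print('x=',k,np.std(Q[:,0]-np.polyval(k,Q[:,1])))
wood=(hsv[...,0]>5)&(hsv[...,0]<20)&(hsv[...,1]>70)
reg[:]=0;reg[130:195,125:275]=1
t=wood&reg.astype(bool)&(z>.066)&(z<.08)
P=W[t][:,:2].astype(np.float32)*1000;print(len(P),np.median(z[t]),cv2.minAreaRect(P))
cv2.imwrite('pics/w1a.png',cv2.resize(im[125:200,120:280],None,fx=5,fy=5,interpolation=cv2.INTER_CUBIC)[:,:,::-1])
cv2.imwrite('pics/w1b.png',cv2.resize(im[110:290,275:545],None,fx=2.9,fy=2.9,interpolation=cv2.INTER_CUBIC)[:,:,::-1])
E
```

```text
(180, 118) [0.63489432 0.21551964 0.02963921] [ 18  16 194]
(400, 170) [ 0.56845401 -0.06196729  0.02912664] [140   8  98]
(265, 150) [0.600257   0.10658819 0.06079301] [ 19  38 106]
(450, 108) [ 0.64500325 -0.12942787 -0.001644  ] [ 23   9 228]
rail z hist (array([   0,    0,  559, 2141,  171,  274, 1881,  731,    0]), array([0.02 , 0.024, 0.028, 0.032, 0.036, 0.04 , 0.044, 0.048, 0.052,
       0.056]))
1360 [ 0.59147267 -0.22218925  0.04306012] [0.62667437 0.08729083 0.05011048]
x= [0.05942293 0.6073363 ] 0.0018788774320309004
1317 [ 0.51046982 -0.21679461  0.0430082 ] [0.53304823 0.09295146 0.05027519]
x= [0.06339112 0.52676553] 0.002077169466784693
1837 0.07329634712215416 ((585.1928100585938, 182.94854736328125), (149.5595245361328, 54.692996978759766), 89.98613739013672)
```

View pics/w1a.png

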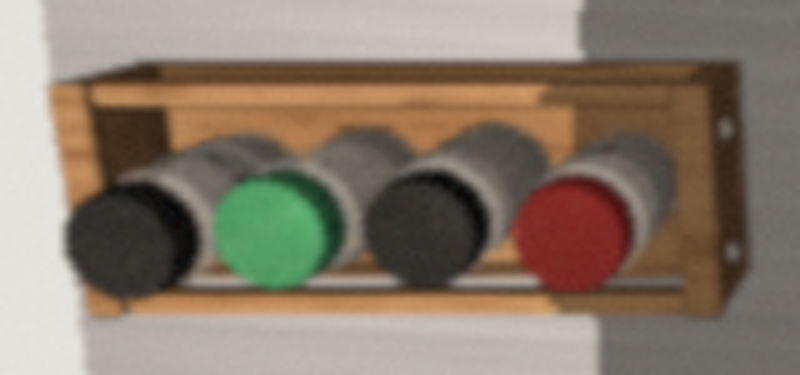

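View pics/w1b.png

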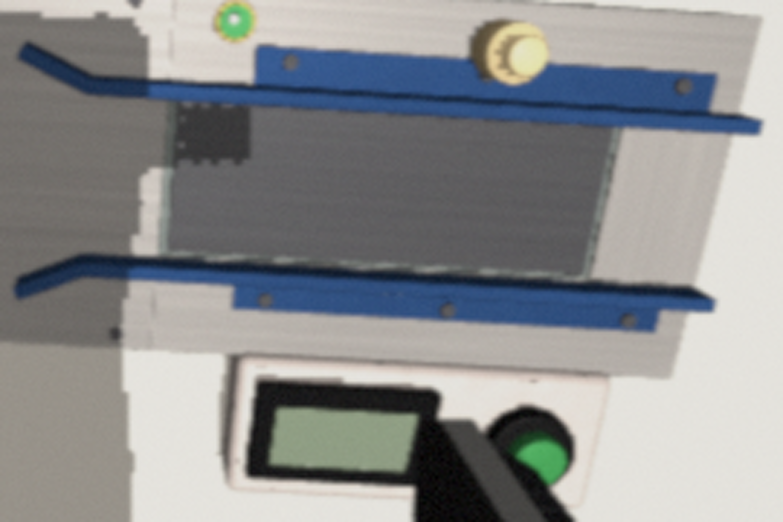

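```bash

python3 -m jog '[0.12,0.32,-0.1,0,0,-0.039,0.24,0.64,-0.3,0,0,-0.039,0.351,0.949,-0.5,0,0,-0.039,0.351,0.949,-0.7,0,0,-0.039,0.351,0.949,-0.9,0,0,-0.039,0.351,0.949,-0.9,0,0,-0.039,0.351,0.949,-0.9,0,0,-0.039]'
python3 -c "
from h import *
cap('wrist','w2');s=arm.read_state();print(s['eef_pos'],s['ft_force'])"
```

```text
time_s: 2.75
eef_pos: [0.6402, 0.0981, 0.1674]
orientation: [-3.102, -0.032, 0.007]
ft_force: [-0.2, -0.0, 0.5]
finger_gap: 0.0855
[0.64016088 0.09865068 0.1668596 ] [-0.25295589  0.2844355  -1.74371437]
```

View pics/w2.png

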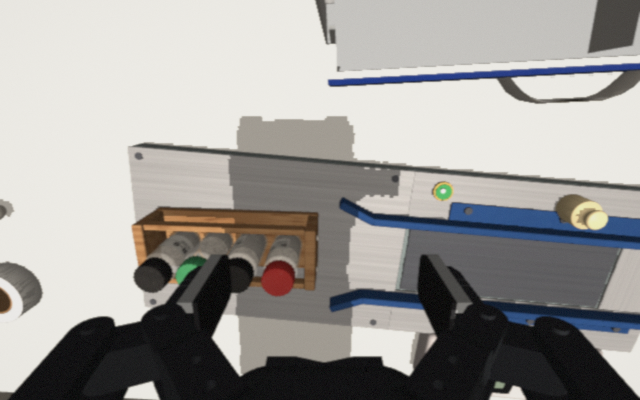

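```bash
python3 -c "
from h import *
from scipy.spatial.transform import Rotation as R
s=arm.read_state();print(s['q'],s['qvel']);print(R.from_rotvec(s['orientation']).as_matrix().round(3))"; python3 -m jog '[0,0,0,0,0,0,0,0,0,0,0,0]'; python3 -c "
from h import *
s=arm.read_state();print(s['q'])"
```

```text
[0.02022675 0.56416372 0.10103579 1.11257724 0.03946397 3.14056079] [-0.00015604 -0.01885407  0.02402562  0.0427362  -0.00343048  0.00075176]
[[ 1.     0.021 -0.006]
 [ 0.021 -0.999  0.039]
 [-0.005 -0.039 -0.999]]
time_s: 3.0
eef_pos: [0.6417, 0.0984, 0.1706]
orientation: [-3.102, -0.033, 0.001]
ft_force: [-0.4, -0.3, 0.7]
finger_gap: 0.0854
[0.02000156 0.56059979 0.10500755 1.11525838 0.03905038 3.14057949]
```

```bash

python3 -m jog '[0,0.1,0,0,0,0.09,0,0.2,0,0,0,0.18,0,0.3,0,0,0,0.27,0,0.4,0,0,0,0.36,0,0.5,0,0,0,0.45,0,0.53,0,0,0,0.54,0,0.53,0,0,0,0.63,0,0.53,0,0,0,0.72,0,0.53,0,0,0,0.81,0,0.53,0,0,0,0.9,0,0.53,0,0,0,0.95]'
python3 -m jog '[0,0,0,0,0,0.09,0,0,0,0,0,0.18,0,0,0,0,0,0.27,0,0,0,0,0,0.36,0,0,0,0,0,0.45,0,0,0,0,0,0.54,0,0,0,0,0,0.63,0,0,0,0,0,0.72,0,0,0,0,0,0.81,0,0,0,0,0,0.9,0,0,0,0,0,0.98,0,0,0,0,0,0.98]'
python3 -c "
from h import *
from scipy.spatial.transform import Rotation as R
s=arm.read_state();print(s['q'],s['qvel'],s['eef_pos']);print(R.from_rotvec(s['orientation']).as_matrix().round(3))"
```

```text
time_s: 4.1
eef_pos: [0.6418, 0.1781, 0.1708]
orientation: [-2.259, -2.145, 0.041]
ft_force: [0.0, -0.0, 0.4]
finger_gap: 0.085
time_s: 5.3
eef_pos: [0.6416, 0.1781, 0.1708]
orientation: [0.136, 3.136, -0.061]
ft_force: [0.8, 0.8, -0.2]
finger_gap: 0.0852
[ 0.1798265   0.60515126  0.18342216  1.15602886 -0.03830543  0.26694701] [-0.00194123  0.0057652   0.00578233  0.00532245  0.00049376  0.14763846] [0.64161177 0.1781223  0.17079995]
[[-0.996  0.087  0.   ]
 [ 0.087  0.995 -0.039]
 [-0.003 -0.039 -0.999]]
```

```bash

python3 -m jog '[0,0.01,0,0.025,0,0.017,0,0.01,-0.2,0.025,0,0.017,0,0.01,-0.4,0.025,0,0.017,0,0.01,-0.5,0.025,0,0.017,0,0.01,-0.5,0.025,0,0.017,0,0.01,-0.5,0.025,0,0.017]'
python3 -c "
from h import *
from scipy.spatial.transform import Rotation as R
s=arm.read_state();print(s['eef_pos']);print(R.from_rotvec(s['orientation']).as_matrix().round(3))
cap('wrist','w3');cap('scene','s3')"
```

```text
time_s: 5.9
eef_pos: [0.6417, 0.1797, 0.0954]
orientation: [-0.101, -3.139, -0.0]
ft_force: [0.7, 0.2, -0.0]
finger_gap: 0.0853
[0.64168568 0.17966475 0.09543907]
[[-0.998  0.064 -0.001]
 [ 0.064  0.998  0.   ]
 [ 0.001  0.    -1.   ]]
```

View pics/w3.png

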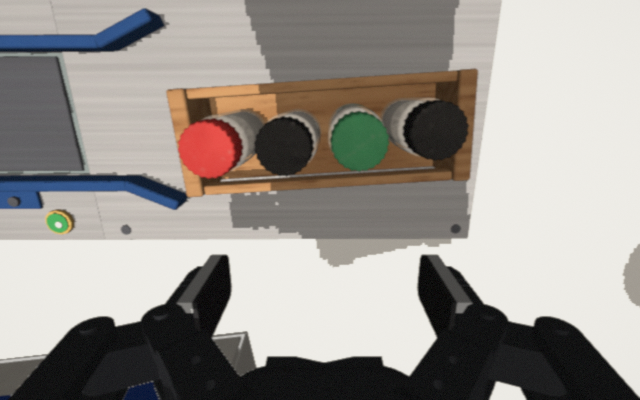

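View pics/s3.png

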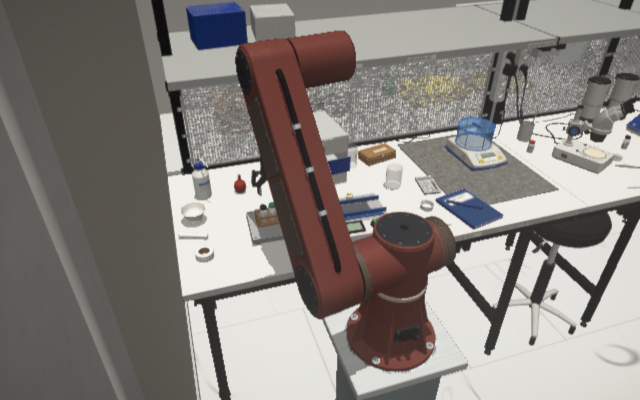

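```bash

python3 -m jog '[0,0,-0.15,0,0,0,0,0,-0.3,0,0,0,0,0,-0.383,0,0,0,0,0,-0.383,0,0,0,0,0,-0.383,0,0,0]'
python3 -m jog '[-0.03,0.002,0,0,0,0,-0.05,0.003,0,0,0,0,-0.065,0.004,0,0,0,0,-0.075,0.005,0,0,0,0,-0.085,0.005,0,0,0,0,-0.095,0.006,0,0,0,0,-0.105,0.006,0,0,0,0,-0.115,0.007,0,0,0,0,-0.125,0.008,0,0,0,0,-0.135,0.008,0,0,0,0,-0.145,0.009,0,0,0,0,-0.153,0.009,0,0,0,0]'
python3 -c "
from h import *
s=arm.read_state();print(s['eef_pos'],s['ft_force'])
cap('wrist','w4')"
```

```text
time_s: 6.5
eef_pos: [0.6418, 0.1798, 0.038]
orientation: [-0.098, -3.14, -0.0]
ft_force: [0.8, -0.3, 0.9]
finger_gap: 0.0851
time_s: 7.7
eef_pos: [0.6182, 0.181, 0.0371]
orientation: [-0.097, -3.139, -0.0]
ft_force: [0.7, 0.2, 0.9]
finger_gap: 0.0854
[0.61817464 0.1810394  0.03705083] [0.71460328 0.21661826 0.93547062]
```

View pics/w4.png

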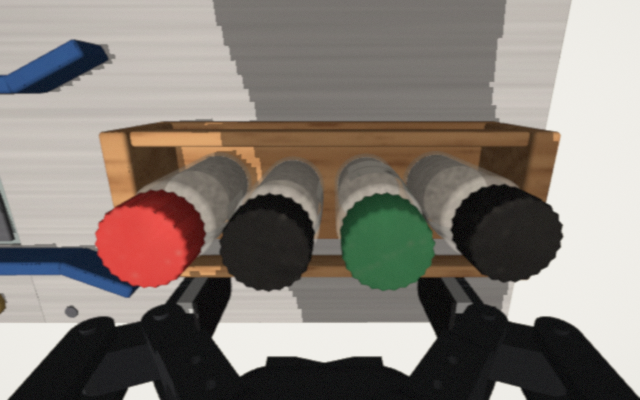

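```bash
cat > rk.py <<'E'
from h import *
O=np.array([.5626,-.0727]);d=np.array([.0614,.9981]);d/=np.linalg.norm(d);e=np.array([d[1],-d[0]])
def rack(tag,zlo=.068,zhi=.08):
    im,W=world(tag);hsv=cv2.cvtColor(im,cv2.COLOR_RGB2HSV);z=W[...,2]
    S=np.stack([(W[...,:2]-O)@e,(W[...,:2]-O)@d],-1)*1000
    wood=(hsv[...,0]>5)&(hsv[...,0]<22)&(hsv[...,1]>60)
    t=wood&(z>zlo)&(z<zhi)&(abs(S[...,0])<80)&(S[...,1]>-160)&(S[...,1]<370)
    n,l,st,_=cv2.connectedComponentsWithStats(t.astype(np.uint8)); 
    P=S[t]; 
    if len(P): print('rack rect in station mm',cv2.minAreaRect(P.astype(np.float32)),len(P))
    lo,hi=np.percentile(P[:,1],[1,99])
    for nm,f in(('xmax',np.nanmax),('xmin',np.nanmin)):
        bs=np.arange(lo+4,hi-4,6);X=[];Y=[]
        for b in bs:
            m=(P[:,1]>b)&(P[:,1]<b+6)
            if m.sum()>4: X.append(np.percentile(P[m,0],95 if nm=='xmax' else 5));Y.append(b+3)
        k=np.polyfit(Y,X,1); r=X-np.polyval(k,Y); g=abs(r)<2.5; k=np.polyfit(np.array(Y)[g],np.array(X)[g],1)
        print(nm,'yaw deg(+x per y)',np.degrees(k[0]).round(2),'x at mid',np.polyval(k,(lo+hi)/2).round(1),'y',lo.round(1),hi.round(1))
    b=(hsv[...,0]>95)&(hsv[...,0]<125)&(hsv[...,1]>120)&(z>.044)&(z<.053)&(S[...,1]<130)&(S[...,1]>-150)
    for sg in(1,-1):
        Q=S[b&(S[...,0]*sg>20)&(S[...,0]*sg<55)]
        if len(Q)>30: k=np.polyfit(Q[:,1],Q[:,0],1);print('rail',sg,len(Q),'mean x',Q[:,0].mean().round(1),'slope deg',np.degrees(k[0]).round(2),'y',Q[:,1].min().round(),Q[:,1].max().round())
if __name__=='__main__':
    import sys
    for t in sys.argv[1:]: print(t);rack(t)
E
python3 rk.py w1 w3 w4
```

```text
w1
rack rect in station mm ((6.540554046630859, 256.5306701660156), (55.38896560668945, 149.5877227783203), 3.4433937072753906) 1814
xmax yaw deg(+x per y) -3.34 x at mid 33.9 y 181.3 330.4
xmin yaw deg(+x per y) -3.43 x at mid -19.7 y 181.3 330.4
rail 1 1193 mean x 40.3 slope deg -0.07 y -147.0 129.0
rail -1 1142 mean x -40.4 slope deg 0.1 y -147.0 130.0
w3
rack rect in station mm ((6.819297790527344, 256.0072326660156), (54.90663146972656, 149.98089599609375), 3.435502052307129) 8907
xmax yaw deg(+x per y) -3.59 x at mid 33.0 y 181.6 330.1
xmin yaw deg(+x per y) -3.31 x at mid -19.9 y 181.6 330.1
rail 1 1283 mean x 38.9 slope deg -0.67 y 56.0 130.0
rail -1 1170 mean x -40.7 slope deg -0.17 y 79.0 130.0
w4
rack rect in station mm ((11.69692611694336, 257.6400146484375), (149.97499084472656, 75.30485534667969), 89.92121124267578) 13740Traceback (most recent call last):
  File "rk.py", line 25, in <module>
    for t in sys.argv[1:]: print(t);rack(t)
                                    ~~~~^^^
  File "rk.py", line 17, in rack
    k=np.polyfit(Y,X,1); r=X-np.polyval(k,Y); g=abs(r)<2.5; k=np.polyfit(np.array(Y)[g],np.array(X)[g],1)
                                                              ~~~~~~~~~~^^^^^^^^^^^^^^^^^^^^^^^^^^^^^^^^^
    raise TypeError("expected non-empty vector for x")
TypeError: expected non-empty vector for x
```

```bash
python3 - <<'E'
from rk import *
im,W=world('w4');hsv=cv2.cvtColor(im,cv2.COLOR_RGB2HSV);z=W[...,2]
S=np.stack([(W[...,:2]-O)@e,(W[...,:2]-O)@d],-1)*1000
wood=(hsv[...,0]>5)&(hsv[...,0]<22)&(hsv[...,1]>60)&(z>.068)&(z<.08)
P=S[wood]
for b in range(186,330,12):
    m=(P[:,1]>b)&(P[:,1]<b+12); print(b,m.sum(),np.percentile(P[m,0],[2,50,98]).round(1))
print((arm.read_state()['eef_pos'][:2]-O)@e,(arm.read_state()['eef_pos'][:2]-O)@d)
E
```

```text
186 2063 [-25.8 -16.8  -4. ]
198 966 [-25.7 -22.   28.2]
210 1034 [-25.7 -21.5  32.8]
222 630 [-25.7 -23.5  -9.3]
234 638 [-25.7 -23.4 -10.3]
246 1031 [-25.7 -21.6  28.1]
258 934 [-25.7 -21.9  28. ]
270 623 [-25.7 -23.4 -10.2]
282 632 [-25.7 -23.4   3.5]
294 1195 [-25.6 -20.7  34.1]
306 952 [-25.6 -21.9  28.2]
318 2132 [-25.6 -16.8  -5.4]
0.03972665459829259 0.25670308107187684
```

```bash

python3 -m jog '[-0.003,0,0,0,0,0,-0.006,0,0,0,0,0,-0.006,0,0,0,0,0,0.05,-0.003,0,0,0,0,0.13,-0.008,0,0,0,0,0.13,-0.008,0.1,0,0,0,0.13,-0.008,0.4,0,0,0,0.13,-0.008,0.7,0,0,0,0.13,-0.008,0.85,0,0,0,0.13,-0.008,0.85,0,0,0]'
python3 -m jog '[0,0.1,0,0,0,-0.09,0,0.3,0,0,0,-0.18,-0.05,0.5,0,0,0,-0.27,-0.15,0.712,0,0,0,-0.36,-0.25,0.712,0,0,0,-0.45,-0.353,0.712,0,0,0,-0.54,-0.353,0.712,0,0,0,-0.63,-0.353,0.712,0,0,0,-0.72,-0.353,0.712,0,0,0,-0.81,-0.353,0.712,0,0,0,-0.9,-0.353,0.712,0,0,0,-1,-0.353,0.712,0,0,0,-1]' -0.58
python3 - <<'E'
from rk import *
from scipy.spatial.transform import Rotation as R
s=arm.read_state();print(s['eef_pos'],s['q'],s['qvel'].round(2));print(R.from_rotvec(s['orientation']).as_matrix().round(3))
print((s['eef_pos'][:2]-O)@e,(s['eef_pos'][:2]-O)@d)
cap('wrist','w5'); rack('w5')
E
```

```text
time_s: 8.75
eef_pos: [0.6399, 0.1803, 0.1698]
orientation: [0.097, 3.135, 0.002]
ft_force: [1.5, 0.4, 0.6]
finger_gap: 0.0854
time_s: 9.95
eef_pos: [0.5841, 0.2864, 0.1641]
orientation: [-2.291, -2.148, 0.0]
ft_force: [-0.1, -0.5, 0.4]
finger_gap: 0.0179
[0.58412678 0.28644582 0.16408631] [3.42953947e-01 5.70770971e-01 1.05743519e-01 1.10663108e+00
 1.35859428e-03 1.97813392e+00] [-0.  -0.   0.  -0.   0.  -0.1]
[[ 0.064  0.998 -0.001]
 [ 0.998 -0.064  0.001]
 [ 0.001 -0.001 -1.   ]]
-0.000565684778035944 0.3597899410997263
rack rect in station mm ((0.06878280639648438, 270.23980712890625), (126.95307159423828, 53.86884307861328), 89.37726593017578) 1168
xmax yaw deg(+x per y) -2.98 x at mid 21.0 y 210.8 333.3
xmin yaw deg(+x per y) 13.11 x at mid -15.0 y 210.8 333.3
```

View pics/w5.png

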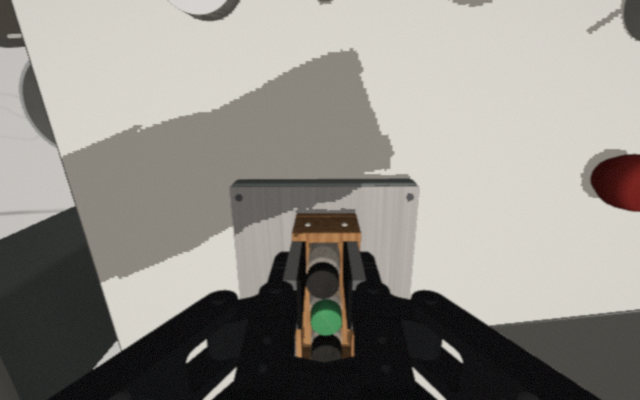

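```bash
python3 - <<'E'
from rk import *
im,W=world('w5');z=W[...,2]
S=np.stack([(W[...,:2]-O)@e,(W[...,:2]-O)@d],-1)*1000
for v in range(214,242,4):
    r=[(u,S[v,u].round(1),z[v,u].round(3)) for u in range(285,372) if z[v,u]>.055]
    if r: print(v,r[0],r[-1])
# deck back corners at 30mm
for v,u in((184,236),(184,414),(190,300)): print(v,u,S[v,u],z[v,u])
cv2.imwrite('pics/w5z.png',cv2.resize(im[170:360,220:430],None,fx=3,fy=3,interpolation=cv2.INTER_CUBIC)[:,:,::-1])
E
```

```text
226 (293, array([-26.3, 333.3]), np.float64(0.062)) (358, array([ 26.8, 332.9]), np.float64(0.062))
230 (292, array([-26.4, 333. ]), np.float64(0.07)) (359, array([ 26.8, 333.2]), np.float64(0.071))
234 (291, array([-26.9, 331.3]), np.float64(0.074)) (360, array([ 27.3, 331. ]), np.float64(0.073))
238 (291, array([-26.9, 328.1]), np.float64(0.074)) (360, array([ 27.5, 327.3]), np.float64(0.073))
184 236 [-80.72362054 358.53679568] 0.02444849463466554
184 414 [ 80.10996508 358.36904182] 0.025615504009383363
190 300 [-22.48983575 354.0770932 ] 0.02911427054000643
```

View pics/w5z.png

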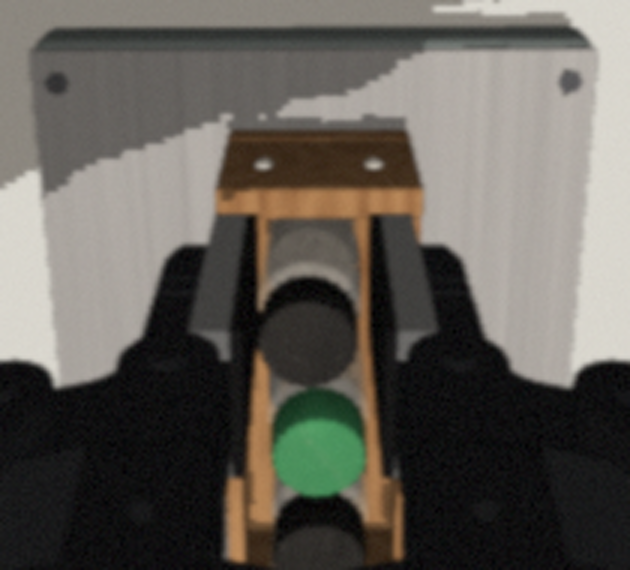

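```bash

python3 -m jog '[0,0,-0.2,0,0,0,0,0,-0.45,0,0,0,0,0,-0.7,0,0,0,0,0,-0.78,0,0,0,0,0,-0.78,0,0,0,0,0,-0.78,0,0,0]'
python3 -m jog '[-0.0025,-0.04,0,0,0,0,-0.0043,-0.07,0,0,0,0,-0.006,-0.1,0,0,0,0,-0.008,-0.13,0,0,0,0,-0.01,-0.165,0,0,0,0,-0.012,-0.2,0,0,0,0,-0.0146,-0.237,0,0,0,0,-0.0169,-0.274,0,0,0,0,-0.019,-0.31,0,0,0,0,-0.0215,-0.35,0,0,0,0,-0.024,-0.385,0,0,0,0,-0.0255,-0.41,0,0,0,0]'
python3 - <<'E'
from rk import *
from scipy.spatial.transform import Rotation as R
s=arm.read_state();print(s['eef_pos'],s['ft_force']);print(R.from_rotvec(s['orientation']).as_matrix().round(3))
print((s['eef_pos'][:2]-O)@e,(s['eef_pos'][:2]-O)@d)
cap('wrist','w6'); cap('top','t6');cap('scene','s6')
im=cv2.imread('pics/t6.png');cv2.imwrite('pics/t6z.png',cv2.resize(im[160:280,220:420],None,fx=4,fy=4,interpolation=cv2.INTER_CUBIC))
E
```

```text
time_s: 10.6
eef_pos: [0.5856, 0.2869, 0.049]
orientation: [-2.287, -2.153, -0.004]
ft_force: [-0.2, -0.1, 0.2]
finger_gap: 0.0176
time_s: 11.8
eef_pos: [0.5809, 0.2246, 0.0475]
orientation: [-2.289, -2.151, -0.001]
ft_force: [-0.0, 3.1, 1.9]
finger_gap: 0.0177
[0.58086805 0.22455869 0.04749831] [-0.03967566  3.0751459   1.90494463]
[[ 0.062  0.998 -0.   ]
 [ 0.998 -0.062  0.001]
 [ 0.001 -0.    -1.   ]]
-1.8343190050749047e-05 0.2978194932163028
```

View pics/w6.png

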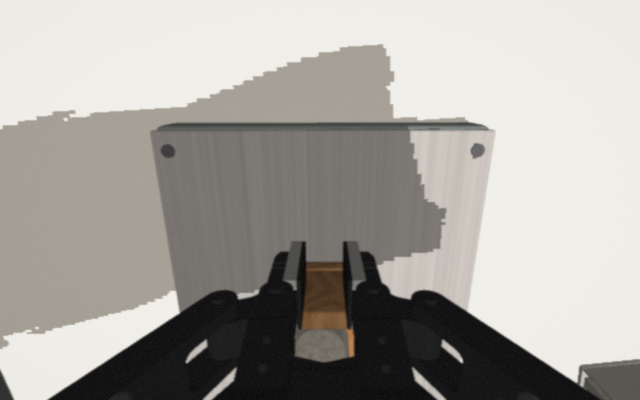

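View pics/t6z.png

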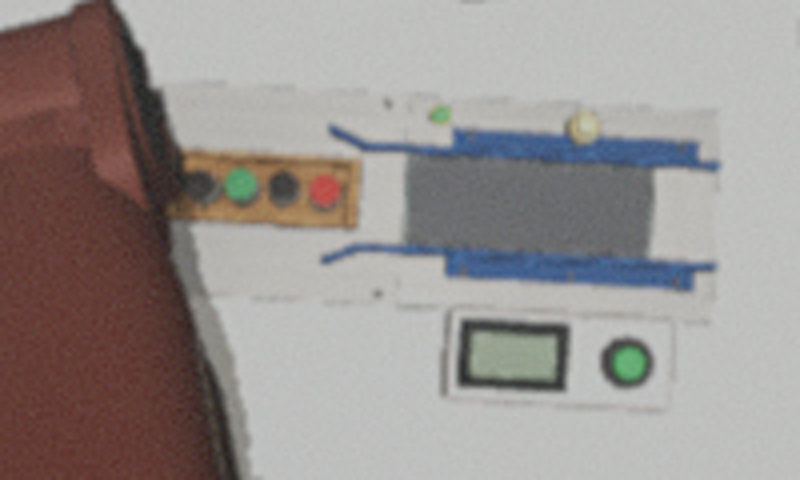

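View pics/s6.png

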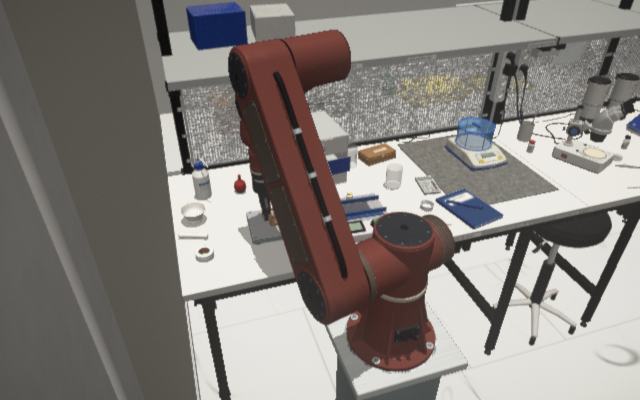

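```bash
cat >> rk.py <<'E'
def toprack(tag,zt=.075,blue=True):
    z=np.load(f'pics/{tag}.npz');im=z['im'];hsv=cv2.cvtColor(im,cv2.COLOR_RGB2HSV)
    f=200/np.tan(np.radians(float(z['v']))/2);E=z['E'];c=-E[:3,:3].T@E[:3,3]
    v,u=np.mgrid[:400,:640];r=np.stack([(u-z['cx'])/f,(v-z['cy'])/f,np.ones_like(u)],-1)@E[:3,:3]
    def pl(h): W=c+r*((h-c[2])/r[...,2])[...,None]; return np.stack([(W[...,:2]-O)@e,(W[...,:2]-O)@d],-1)*1000
    for nm,m,h in(('rack',(hsv[...,0]>5)&(hsv[...,0]<22)&(hsv[...,1]>80),zt),('blue',(hsv[...,0]>100)&(hsv[...,0]<125)&(hsv[...,1]>110),.048)):
        S=pl(h); m=m&(abs(S[...,0])<60)&(S[...,1]>-160)&(S[...,1]<350)
        n,l,st,_=cv2.connectedComponentsWithStats(m.astype(np.uint8))
        for k in np.argsort(-st[1:,4])[:2]+1:
            P=S[l==k];print(nm,st[k,4],'x',np.percentile(P[:,0],[1,99]).round(1),'y',np.percentile(P[:,1],[0.5,99.5]).round(1),cv2.minAreaRect(P.astype(np.float32)))
E
python3 -c "
from rk import *
toprack('t6');toprack('top0')"
```

```text
rack 492 x [-27.3  23.4] y [139.4 284.5] ((-1.6983757019042969, 214.00546264648438), (52.33220672607422, 150.2233123779297), 0.572188675403595)
rack 12 x [-16.3  -0.3] y [330.5 342.7] ((-8.313959121704102, 338.1642761230469), (11.269858360290527, 16.182783126831055), 37.39112091064453)
blue 303 x [-57.3 -40.6] y [-124.    63.4] ((-49.01959991455078, -29.940711975097656), (193.55653381347656, 17.51862335205078), 89.71895599365234)
blue 272 x [37.9 53.7] y [-126.3   62.2] ((46.2369499206543, -30.87358856201172), (16.862459182739258, 191.2257537841797), 0.13331535458564758)
rack 496 x [-23.5  32.3] y [184.8 329.2] ((4.2081451416015625, 256.9222412109375), (49.81545639038086, 142.98638916015625), 3.3299901485443115)
blue 311 x [-57.4 -40.6] y [-125.3   63.2] ((-49.01665496826172, -31.827438354492188), (17.284334182739258, 190.58226013183594), 0.024405470117926598)
blue 275 x [37.9 53.8] y [-126.3   62.2] ((46.111427307128906, -30.85785675048828), (16.817304611206055, 191.22805786132812), 0.3010537922382355)
```

```bash

python3 -m jog '[-0.0018,-0.03,0,0,0,0,-0.0043,-0.07,0,0,0,0,-0.0068,-0.11,0,0,0,0,-0.0092,-0.15,0,0,0,0,-0.0117,-0.19,0,0,0,0,-0.0141,-0.23,0,0,0,0,-0.0166,-0.27,0,0,0,0,-0.0191,-0.31,0,0,0,0,-0.0215,-0.35,0,0,0,0,-0.024,-0.39,0,0,0,0,-0.0264,-0.43,0,0,0,0,-0.0289,-0.47,0,0,0,0]'
python3 - <<'E'
from rk import *
s=arm.read_state();print(s['eef_pos'],s['ft_force'])
print((s['eef_pos'][:2]-O)@e,(s['eef_pos'][:2]-O)@d)
cap('wrist','w7'); cap('top','t7');toprack('t7')
im=cv2.imread('pics/t7.png');cv2.imwrite('pics/t7z.png',cv2.resize(im[160:280,220:420],None,fx=4,fy=4,interpolation=cv2.INTER_CUBIC))
E
```

```text
time_s: 13.15
eef_pos: [0.5766, 0.1542, 0.0475]
orientation: [-2.288, -2.151, -0.002]
ft_force: [-0.2, 1.6, -1.2]
finger_gap: 0.0182
[0.57658714 0.15415515 0.04754571] [-0.24734131  1.56559362 -1.19612756]
3.16543033593495e-05 0.2272859395305269
rack 456 x [-26.9  24.4] y [ 67.2 190. ] ((-1.184457778930664, 130.1448974609375), (53.586360931396484, 126.65060424804688), 1.3412494659423828)
rack 19 x [-22.2  -6.6] y [224.1 252.4] ((-14.986919403076172, 238.4616241455078), (15.517803192138672, 27.95516586303711), 3.3121891021728516)
blue 311 x [-57.4 -40.4] y [-124.   65.] ((-48.28273010253906, -29.97998809814453), (18.494728088378906, 193.5315704345703), 0.051195621490478516)
blue 277 x [37.7 53.6] y [-126.3   66.6] ((46.07371520996094, -27.71501922607422), (17.243919372558594, 197.44664001464844), 0.6522480249404907)
```

View pics/t7z.png

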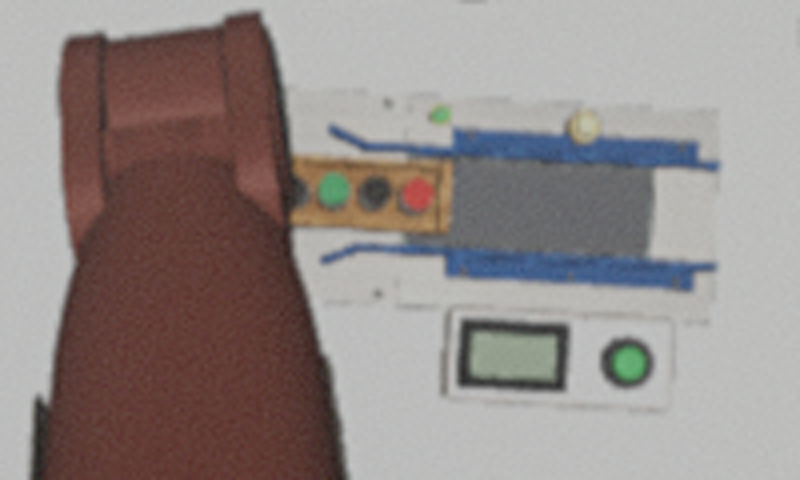

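View pics/w7.png

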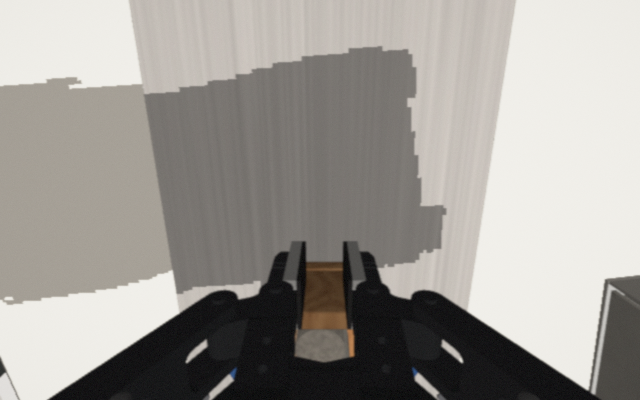

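```bash
python3 - <<'E'
from rk import *
im,W=world('w7')
S=np.stack([(W[...,:2]-O)@e,(W[...,:2]-O)@d],-1)*1000
m=(W[...,2]>.04)&(abs(S[...,1]-227)<60)&(np.arange(400)[:,None]>235)
for a,b in((0,9),(9,16),(16,20),(20,24),(24,28),(28,32),(32,40),(40,60)):
    k=m&(abs(S[...,0])>=a)&(abs(S[...,0])<b)
    if k.any(): print(a,b,k.sum(),'z',np.percentile(W[k][:,2],[0,2,50]).round(3), 'y',S[k][:,1].min(),S[k][:,1].max())
E
```

```text
0 9 7263 z [0.04  0.044 0.082] y 194.37778902095206 247.02842790660276
9 16 9013 z [0.041 0.055 0.116] y 188.99103187621148 247.9551495195849
16 20 4053 z [0.052 0.058 0.122] y 232.26602453943977 246.76269264787604
20 24 1471 z [0.053 0.058 0.103] y 232.36388440373275 244.50405686003077
24 28 917 z [0.087 0.089 0.1  ] y 222.8230883368172 237.67241775391705
28 32 2124 z [0.089 0.092 0.102] y 213.766049618106 239.47542536774222
32 40 6846 z [0.091 0.095 0.108] y 213.2216186094476 240.82601169274156
40 60 13209 z [0.095 0.101 0.124] y 217.2121933684452 239.99299096326067
```

```bash

python3 -m jog '[-0.0018,-0.03,0,0,0,0,-0.0043,-0.07,0,0,0,0,-0.0068,-0.11,0,0,0,0,-0.0092,-0.15,0,0,0,0,-0.0117,-0.19,0,0,0,0,-0.0141,-0.23,0,0,0,0,-0.0166,-0.27,0,0,0,0,-0.0191,-0.31,0,0,0,0,-0.0215,-0.35,0,0,0,0,-0.024,-0.39,0,0,0,0,-0.0264,-0.43,0,0,0,0,-0.0289,-0.47,0,0,0,0]'
python3 - <<'E'
from rk import *
s=arm.read_state();print(s['eef_pos'],s['ft_force'])
print((s['eef_pos'][:2]-O)@e,(s['eef_pos'][:2]-O)@d)
cap('wrist','w8'); cap('top','t8');toprack('t8')
im=cv2.imread('pics/t8.png');cv2.imwrite('pics/t8z.png',cv2.resize(im[160:280,220:420],None,fx=4,fy=4,interpolation=cv2.INTER_CUBIC))
E
```

```text
time_s: 14.45
eef_pos: [0.5722, 0.0837, 0.0476]
orientation: [-2.288, -2.151, -0.002]
ft_force: [0.2, 2.7, 3.0]
finger_gap: 0.0178
[0.57224954 0.08367367 0.04755291] [0.16964141 2.73330127 3.00531577]
2.9865256413880884e-05 0.15667110909495016
rack 371 x [-28.4  26.9] y [-3.6 91.9] ((-1.2795372009277344, 46.03409194946289), (99.72997283935547, 56.62785720825195), 87.86125183105469)
rack 17 x [ 1.7 26.3] y [186.1 204.4] ((12.538193702697754, 193.66070556640625), (13.227865219116211, 26.360082626342773), 48.60781478881836)
blue 316 x [-57.5 -39.6] y [-125.2   66.7] ((-49.30619812011719, -28.55248260498047), (197.2452850341797, 18.662076950073242), 89.21028137207031)
blue 296 x [36.1 53.9] y [-126.3   83.7] ((45.88215255737305, -19.683090209960938), (17.410511016845703, 213.4669647216797), 0.8794820308685303)
```

View pics/t8z.png

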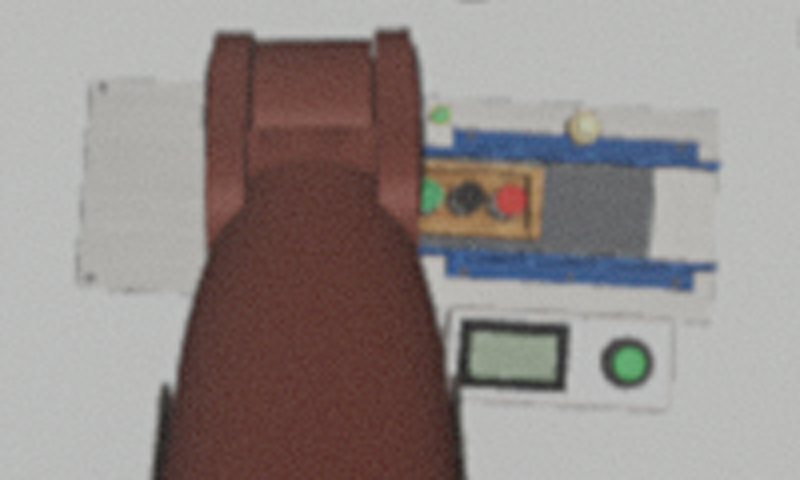

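View pics/w8.png

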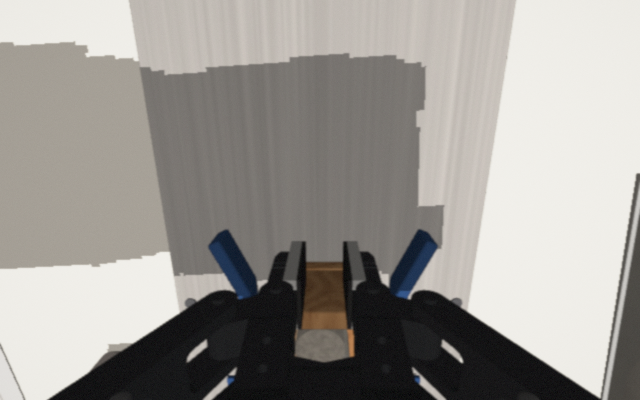

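```bash

python3 -m jog '[-0.0018,-0.03,0,0,0,0,-0.0043,-0.07,0,0,0,0,-0.0068,-0.11,0,0,0,0,-0.0092,-0.15,0,0,0,0,-0.0117,-0.19,0,0,0,0,-0.0141,-0.23,0,0,0,0,-0.0166,-0.27,0,0,0,0,-0.0191,-0.31,0,0,0,0,-0.0215,-0.35,0,0,0,0,-0.024,-0.39,0,0,0,0,-0.0261,-0.425,0,0,0,0,-0.0277,-0.45,0,0,0,0]'
python3 -m jog '[-0.0005,-0.01,0,0,0,0,-0.001,-0.016,0,0,0,0,-0.001,-0.02,0,0,0,0,-0.001,-0.02,0,0,0,0]'
python3 - <<'E'
from rk import *
s=arm.read_state();print(s['eef_pos'],s['ft_force'])
print((s['eef_pos'][:2]-O)@e,(s['eef_pos'][:2]-O)@d)
cap('wrist','w9'); cap('top','t9');toprack('t9')
im=cv2.imread('pics/t9.png');cv2.imwrite('pics/t9z.png',cv2.resize(im[160:280,220:420],None,fx=4,fy=4,interpolation=cv2.INTER_CUBIC))
E
```

```text
time_s: 15.75
eef_pos: [0.5681, 0.0161, 0.0475]
orientation: [-2.289, -2.151, -0.001]
ft_force: [0.0, 1.4, -1.3]
finger_gap: 0.018
time_s: 16.15
eef_pos: [0.568, 0.0136, 0.0475]
orientation: [-2.288, -2.151, -0.001]
ft_force: [-0.4, 0.3, 0.4]
finger_gap: 0.0177
[0.56796969 0.01363261 0.04752959] [-0.42407739  0.26221345  0.35440196]
5.8664058145471584e-05 0.0864994226258874
rack 254 x [-28.   30.6] y [-73.   -8.2] ((4.076622009277344, -40.02278137207031), (64.94204711914062, 65.45513916015625), 2.4876902103424072)
rack 28 x [-53.7 -34.7] y [-2.9 39.4] ((-47.3901481628418, 16.844364166259766), (16.645858764648438, 42.96424865722656), 16.242813110351562)
blue 172 x [-57.3 -40.4] y [-126.8  -19.2] ((-48.19105529785156, -73.06548309326172), (107.9011001586914, 18.482437133789062), 89.47831726074219)
blue 149 x [38.  53.9] y [-126.4  -23.9] ((45.967918395996094, -75.13997650146484), (102.77392578125, 16.69148826599121), 89.62281799316406)
```

View pics/t9z.png

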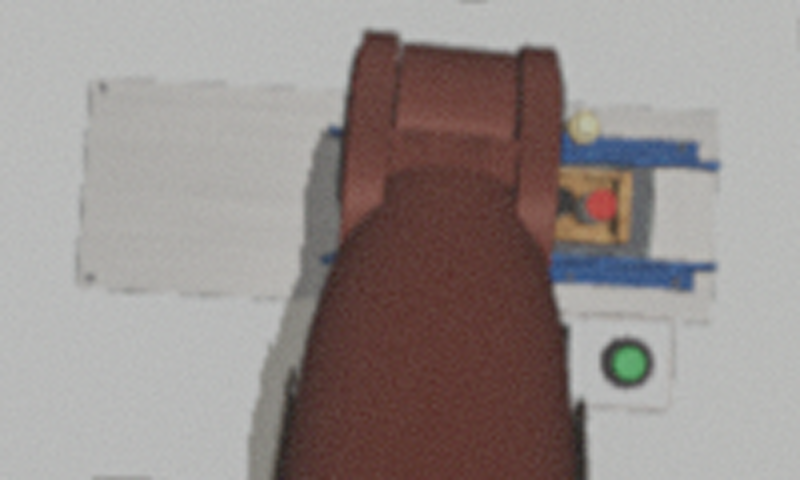

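View pics/w9.png

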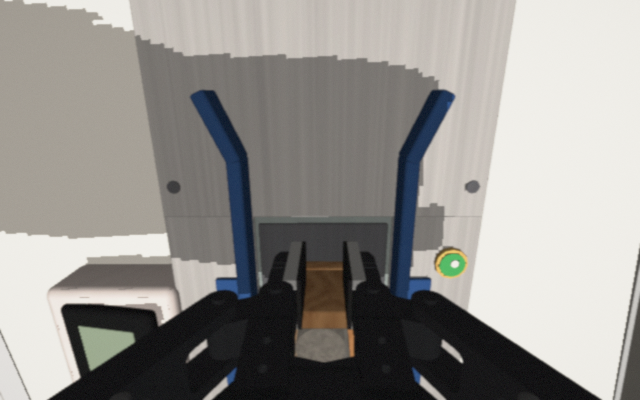

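```bash

python3 -m jog '[0.002,0.03,0,0,0,0,0.005,0.08,0,0,0,0,0.0105,0.17,0,0,0,0,0.0105,0.17,0,0,0,0,0.0105,0.17,0.1,0,0,0,0.0105,0.17,0.4,0,0,0,0.0105,0.17,0.7,0,0,0,0.0105,0.17,1,0,0,0,0.0105,0.17,1,0,0,0,0.0105,0.17,1,0,0,0]'
python3 - <<'E'
from rk import *
s=arm.read_state();print(s['eef_pos'],s['ft_force'],s['q'])
print((s['eef_pos'][:2]-O)@e,(s['eef_pos'][:2]-O)@d)
cap('wrist','w10')
E
```

```text
time_s: 17.25
eef_pos: [0.5702, 0.0393, 0.1986]
orientation: [2.288, 2.152, 0.004]
ft_force: [-0.3, 0.4, 0.1]
finger_gap: 0.018
[0.57022936 0.03932496 0.19864388] [-0.25189672  0.39205552  0.06982375] [-5.97756084e-02  3.96026541e-01 -8.73570717e-02  1.08499360e+00
  1.29701633e-03  1.57246948e+00]
0.0007365374084489708 0.1122820360685074
```

View pics/w10.png

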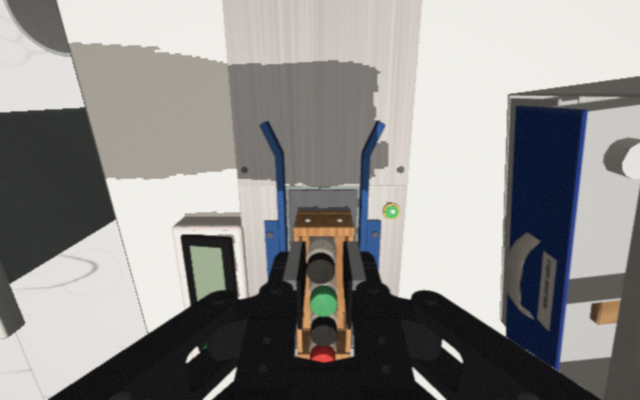

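```bash
python3 - <<'E'
from rk import *
for t,box in(('w1',(240,285,435,485)),('t8',(240,265,360,400)),('top0',(240,265,360,400))):
    im,W=world(t);hsv=cv2.cvtColor(im,cv2.COLOR_RGB2HSV)
    g=(hsv[...,0]>40)&(hsv[...,0]<85)&(hsv[...,1]>90)
    m=np.zeros_like(g);a,b,c,dd=box;m[a:b,c:dd]=g[a:b,c:dd]
    v,u=np.nonzero(m);P=W[m];print(t,m.sum(),u.min(),u.max(),v.min(),v.max(),'z',np.nanpercentile(P[:,2],[5,50,95]).round(4),'med',np.nanmedian(P,0).round(4),'mid',((np.nanmin(P,0)+np.nanmax(P,0))/2).round(4),'ext',(np.nanmax(P,0)-np.nanmin(P,0)).round(4))
    q=np.nanmedian(P,0)[:2]-O;print('station',q@e,q@d)
im,W=world('w1');print(W[243:285:4,470].round(3))
cv2.imwrite('pics/w1k.png',cv2.resize(im[225:300,340:500],None,fx=5,fy=5,interpolation=cv2.INTER_CUBIC)[:,:,::-1])
E
```

```text
w1 254 436 470 259 283 z [0.048  0.0562 0.3204] med [ 0.443  -0.1471  0.0562] mid [ 0.5125 -0.0848  0.1902] ext [0.1707 0.1575 0.2874]
station -0.11476335330834758 -0.08164824847447079
t8 53 373 380 247 254 z [0.051  0.0563 0.0615] med [ 0.4386 -0.1458  0.0563] mid [ 0.4372 -0.1451  0.0566] ext [0.0222 0.0235 0.0168]
station -0.11931824066146642 -0.08055694508765626
top0 56 373 380 247 254 z [0.0492 0.0563 0.0608] med [ 0.4386 -0.146   0.0563] mid [ 0.437  -0.1454  0.0527] ext [0.0223 0.0226 0.017 ]
station -0.11922790588773093 -0.08072423341053761
[[ 0.467 -0.164  0.037]
 [ 0.46  -0.165  0.035]
 [ 0.455 -0.166  0.036]
 [ 0.449 -0.166  0.036]
 [ 0.449 -0.162  0.047]
 [ 0.443 -0.162  0.048]
 [ 0.437 -0.163  0.048]
 [ 0.431 -0.164  0.048]
 [ 0.417 -0.171  0.036]
 [ 0.409 -0.172  0.035]
 [ 0.402 -0.174  0.034]]
```

View pics/w1k.png

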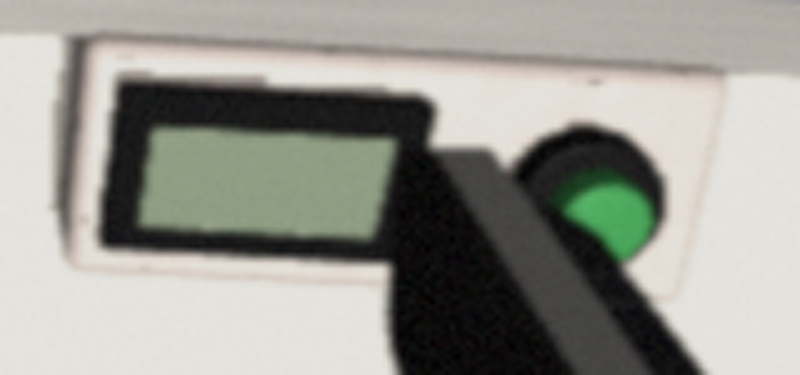

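```bash

python3 -m jog '[-0.22,-0.15,0,0,0,0,-0.44,-0.3,0,0,0,0,-0.66,-0.45,0,0,0,0,-0.878,-0.6,0,0,0,0]' -1
python3 -m jog '[0,-0.2,0,0,0,0,0,-0.4,-0.1,0,0,0,0,-0.635,-0.3,0,0,0,0,-0.635,-0.5,0,0,0,0,-0.635,-0.5,0,0,0,0,-0.635,-0.5,0,0,0]'
python3 - <<'E'
from rk import *
s=arm.read_state();print(s['eef_pos'],s['ft_force'],s['finger_gap'])
print((s['eef_pos'][:2]-O)@e,(s['eef_pos'][:2]-O)@d)
cap('wrist','w11');cap('top','t11');cap('scene','s11');toprack('t11')
im=cv2.imread('pics/t11.png');cv2.imwrite('pics/t11z.png',cv2.resize(im[160:280,220:420],None,fx=4,fy=4,interpolation=cv2.INTER_CUBIC))
E
```

```text
time_s: 17.7
eef_pos: [0.4354, -0.051, 0.1959]
orientation: [-2.286, -2.15, 0.001]
ft_force: [0.2, -1.0, -0.1]
finger_gap: -0.0001
time_s: 18.3
eef_pos: [0.4368, -0.1453, 0.1219]
orientation: [-2.286, -2.149, -0.0]
ft_force: [-0.9, 0.6, 0.2]
finger_gap: -0.0002
[ 0.43676856 -0.14528714  0.12194781] [-0.86581609  0.57300999  0.19443314] -0.0001839212525600818
-0.12113711179955906 -0.08017633742933364
rack 579 x [-28.   26.3] y [-72.7  76.8] ((-0.5201644897460938, 2.1735610961914062), (150.68759155273438, 55.70808029174805), 89.9314956665039)
blue 312 x [-57.8 -40.4] y [-127.1   63.4] ((-48.8890380859375, -30.294044494628906), (19.446962356567383, 193.6229705810547), 0.9023245573043823)
blue 279 x [37.7 53.9] y [-126.3   66.6] ((46.01689529418945, -27.723609924316406), (17.349266052246094, 197.44338989257812), 0.5886474847793579)
```

View pics/w11.png

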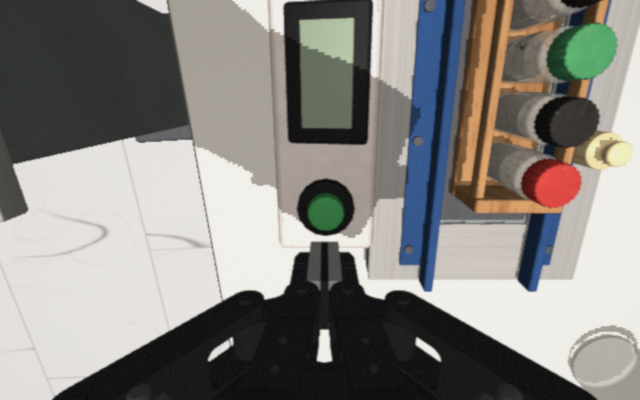

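View pics/t11z.png

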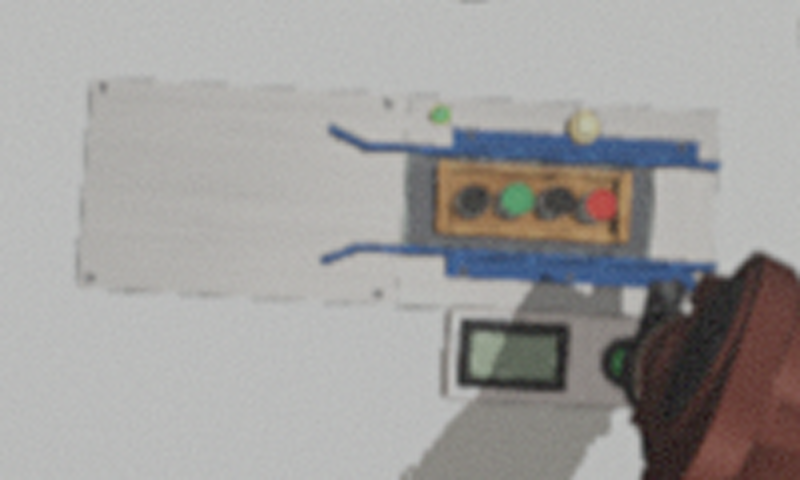

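View pics/s11.png

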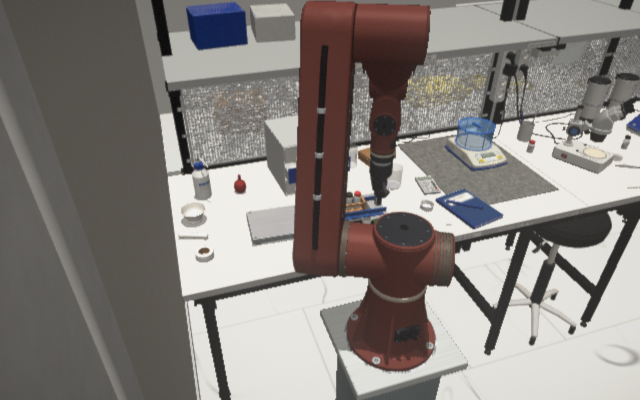

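```bash
python3 - <<'E'
from rk import *
im,W=world('w11');hsv=cv2.cvtColor(im,cv2.COLOR_RGB2HSV)
g=(hsv[...,0]>40)&(hsv[...,0]<85)&(hsv[...,1]>90)
m=np.zeros_like(g);m[170:240,295:360]=g[170:240,295:360]
P=W[m];print(m.sum(),np.median(P,0).round(4),'ext',P.min(0).round(4),P.max(0).round(4),np.percentile(P[:,2],[5,50,95]))
k=np.median(P,0);t=P[abs(P[:,2]-np.percentile(P[:,2],60))<.003];print('mid',((t.min(0)+t.max(0))/2).round(4))
for u in range(290,366,6): print(u,W[205,u].round(4))
s=arm.read_state();print(s['eef_pos'])
E
```

```text
1183 [nan nan nan] ext [nan nan nan] [nan nan nan] [nan nan nan]Traceback (most recent call last):
  File "<stdin>", line 6, in <module>
    return umr_minimum(a, axis, None, out, keepdims, initial, where)
ValueError: zero-size array to reduction operation minimum which has no identity
```

```bash
python3 - <<'E'
from rk import *
im,W=world('w11');hsv=cv2.cvtColor(im,cv2.COLOR_RGB2HSV)
g=(hsv[...,0]>40)&(hsv[...,0]<85)&(hsv[...,1]>90)
m=np.zeros_like(g);m[170:240,295:360]=g[170:240,295:360]
P=W[m];print(m.sum(),len(P),np.nanpercentile(P,[2,50,98],axis=0).round(4))
v,u=np.nonzero(m);print(u.min(),u.max(),v.min(),v.max())
for u in range(290,366,6): print(u,W[205,u].round(4))
s=arm.read_state();print(s['eef_pos'])
E
```

```text
1183 1183 [[ 0.4254 -0.1613  0.0473]
 [ 0.4374 -0.1461  0.0562]
 [ 0.4494 -0.1351  0.0577]]
306 344 181 231
290 [ 0.4107 -0.1466  0.0358]
296 [ 0.4151 -0.1471  0.035 ]
302 [ 0.421  -0.1427  0.0487]
308 [ 0.4254 -0.1421  0.0512]
314 [ 0.4299 -0.1405  0.0566]
320 [ 0.434  -0.1406  0.0572]
326 [ 0.4381 -0.141   0.0567]
332 [ 0.4421 -0.1415  0.0559]
338 [ 0.4462 -0.1415  0.0568]
344 [ 0.4506 -0.1448  0.048 ]
350 [ 0.4549 -0.1452  0.0474]
356 [ 0.46   -0.1494  0.0364]
362 [ 0.4645 -0.1496  0.0364]
[ 0.43857165 -0.14584722  0.12362387]
```

```bash

python3 -m jog '[0,-0.005,-0.2,0,0,0,0,-0.005,-0.4,0,0,0,0,-0.005,-0.4,0,0,0,0,-0.005,-0.4,0,0,0]'
python3 -m jog '[0,0,-0.01,0,0,0,0,0,-0.02,0,0,0,0,0,-0.03,0,0,0,0,0,-0.04,0,0,0,0,0,-0.05,0,0,0,0,0,-0.05,0,0,0]'
```

```text
time_s: 18.85
eef_pos: [0.4382, -0.1466, 0.0635]
orientation: [-2.288, -2.152, -0.002]
ft_force: [-0.1, -0.1, 1.1]
finger_gap: 0.0003
time_s: 19.45
eef_pos: [0.4382, -0.147, 0.0551]
orientation: [-2.289, -2.151, -0.002]
ft_force: [1.7, 0.6, 1.9]
finger_gap: -0.0002
```

```bash

python3 -m jog '[0,0,-0.007,0,0,0,0,0,-0.014,0,0,0,0,0,-0.02,0,0,0,0,0,-0.02,0,0,0]'
python3 -m jog '[0,0,-0.007,0,0,0,0,0,-0.007,0,0,0,0,0,-0.007,0,0,0]'
python3 -m jog '[0,0,-0.007,0,0,0,0,0,-0.007,0,0,0,0,0,-0.007,0,0,0]'
```

```text
time_s: 19.85
eef_pos: [0.4381, -0.147, 0.0521]
orientation: [-2.289, -2.151, -0.002]
ft_force: [2.1, -0.8, 4.1]
finger_gap: -0.0002
time_s: 20.15
eef_pos: [0.4382, -0.147, 0.0518]
orientation: [2.289, 2.152, 0.002]
ft_force: [-1.8, 0.7, 16.8]
finger_gap: -0.0002
time_s: 20.45
eef_pos: [0.4383, -0.1471, 0.0515]
orientation: [2.289, 2.151, 0.002]
ft_force: [-6.2, 2.2, 30.0]
finger_gap: -0.0002
```

```bash

python3 -m jog '[0,0,0.014,0,0,0,0,0,0.04,0,0,0,0,0,0.08,0,0,0,0,0,0.2,0,0,0,0,0,0.4,0,0,0,0,0,0.7,0,0,0,0,0,1,0,0,0,0,0,1,0,0,0,0,0,1,0,0,0]'
python3 - <<'E'
from rk import *
s=arm.read_state();print(s['eef_pos'],s['ft_force'])
cap('wrist','w12');cap('top','t12');toprack('t12')
im,W=world('w12');hsv=cv2.cvtColor(im,cv2.COLOR_RGB2HSV)
g=(hsv[...,0]>40)&(hsv[...,0]<85)&(hsv[...,1]>90)&(abs(W[...,0]-.438)<.02)&(abs(W[...,1]+.146)<.02)
print('key',g.sum(),np.nanpercentile(W[g],[2,50,98],axis=0).round(4))
try: rack('w12')
except Exception as x: print(x)
E
```

```text
time_s: 21.35
eef_pos: [0.438, -0.1469, 0.2006]
orientation: [2.289, 2.152, 0.002]
ft_force: [-0.6, -0.2, 0.4]
finger_gap: -0.0
[ 0.43798826 -0.14694905  0.2005809 ] [-0.6017559  -0.19595156  0.37036775]
rack 577 x [-28.   26.2] y [-72.9  76.5] ((-0.5203514099121094, 2.0176010131835938), (150.65284729003906, 55.70808029174805), 89.9314956665039)
rack 1 x [-58.9 -58.9] y [-156.1 -156.1] ((-58.89948272705078, -156.12010192871094), (0.0, 0.0), 0.0)
blue 316 x [-58.1 -40.6] y [-123.8   63.2] ((-49.13190460205078, -31.74298858642578), (19.28488540649414, 190.14149475097656), 1.0909653902053833)
blue 278 x [37.8 53.9] y [-126.3   66.6] ((46.07371520996094, -27.71501922607422), (17.243919372558594, 197.44664001464844), 0.6522480249404907)
key 692 [[ 0.425  -0.1593  0.0474]
 [ 0.4374 -0.146   0.0563]
 [ 0.4499 -0.1344  0.2693]]
rack rect in station mm ((-0.07487106323242188, -6.997947692871094), (135.6751708984375, 55.74909973144531), 89.8382339477539) 2705
expected non-empty vector for x
```

View pics/w12.png

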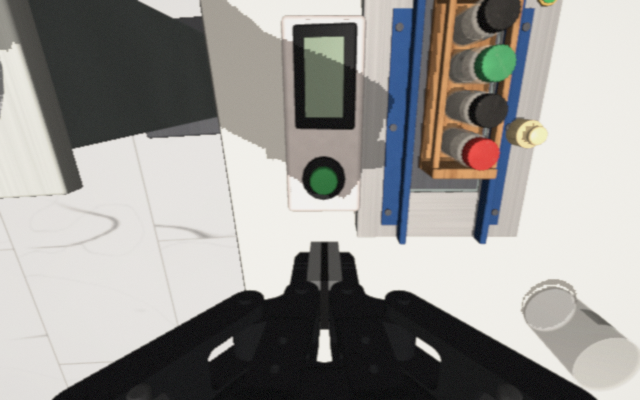

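```bash
python3 -c "
from h import *
print(job.close_job())"
```

```text
the job is handed in; nothing more can be done
None
```

The rack of vials is standing free on the weigh plate, the green key has been pressed fully down and has come up again, and the job is handed in at about 21.5 s of the 72 s allowed.

- **Pushing:** I squared the rack to the lane with the open fingers against its long side. I then pushed it about 256 mm down the lane with two fingertips on its end board. The push force read about 3 N at most between moves.
- **Rack position:** After the key press, the top camera put the rack's centre at x ≈ -0.5 mm and y ≈ +2 mm in the station's frame, with yaw under 0.1°. That leaves about 20 mm of plate beyond each end. The rack's own sides clear each rail by about 9 mm, and all four vials are upright. The pushing fingertips measured within ±24 mm of the lane's centre line, against rails at ±37 mm, so I saw no rail contact.
- **Key:** It was pressed to its hard stop about 5 mm down, with 30 N on the fingertips, which is more than the 4 N the key needs. Afterwards its top was back at 56.3 mm, the height it had before. The arm ended clear, about 145 mm above it.
- **Checks that disagreed:**
  - Early on, one move stopped short at the last joint's limit with the tool slightly tilted. I corrected it with a half turn.
  - The top camera carries a small sideways offset of about 1.5 mm, so I trusted the wrist camera for centring.
  - The wrist-camera rack fit failed on the shots where the fingers or the picture edge cut off the rack. I checked those from raw edges or the top camera instead.

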